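# Load a tube rack through the sample cooler's dust flap with the push rod

### The job

Lay the microtube rack lengthwise in the sample cooler's loading lane, then lift the red-handled push rod off its hooks and with it push the rack through the blue spring flap until it is fully home against the rear stop. Draw the rod out so that the flap swings shut behind the rack, and hang the rod back on its two hooks. Leave the bottles and the other things on the bench where they are.

Things in the scene. Friction and masses are not known exactly. Their poses are not given: they have to be found in the camera images.
- rack_centre (a point): Centre, half-way up, of the beige microtube rack with coloured caps: 100 mm long (x), 60 mm wide (y), 28 mm high (the block 22 mm, caps 6 mm above it), 50 to 100 g, z up. Gripped across its 60 mm sides, it may go in either end first.
- cooler: White sample cooler, fixed, 144 mm wide (y), 112 mm high, upright front face at x = 0 with a port and blue flap, roof window. Origin on the worktop, mid-width, in the plane of the shut flap; +x points straight into the cooler along the lane, z up. The aluminium lane floor lies 12 mm above the worktop, from x = -132 mm through the port to the rear stop at x = +152 mm.
- port (a point): Foot of the port on the lane floor, axes as the cooler's. Port and tunnel are 72 mm wide; the port is 46 mm high. In front of it two low flared guides, 70 mm apart at the floor, 12 mm high, outer edges at y = +-46 mm, run from x = -128 to -4 mm: the rack lies between them before it is pushed in.
- flap (a joint): Angle of the blue flap, rad: 0 shut (upright), up to 1.45 swung in. 70 mm wide, 43 mm long, hinged at its top edge 46 mm above the lane floor; swings only inwards (+x) and is shut by a weak spring (0.3 N at its lower edge to start, 1 N wide open). It rests on whatever is under it, so it shuts only when the rack's rear end is 43 mm or more behind it and the rod is out.
- rack_home (a point): Where the rack's centre is when the rack is home against the rear stop: 101 mm behind the flap, 26 mm above the worktop; axes as the cooler's. The rack's rear end is then 51 mm behind the flap.
- rod_grip (a point): Centre of the push rod's red upright grip, 70 mm long (x), 12 mm thick (y), its upper edge 12 mm above this point. Rod 200 mm long, 110 g, z up: a square bar 10 x 10 mm along x from 75 mm behind this point to the blade 125 mm ahead (+x), its underside 18 mm below this point. Balance point about 25 mm ahead.
- rod_blade (a point): Middle of the front face of the push rod's white blade, 125 mm ahead of and 22 mm below the grip's centre; axes as the rod's. The blade is 30 mm wide, 8 mm thick and 24 mm high: its lower edge is 34 mm below the grip's centre, its upper edge below the bar's top.
- rod_bar (a point): Underside of the rod's bar, right under the grip's centre (18 mm below it); axes as the rod's.
- rod_stand: Heavy grey stand, fixed, with two upturned steel wire hooks at x = -52 and +52 mm. Origin on the worktop under the hanging rod; the rod hangs along the stand's x (as found, blade towards +x). Posts 111 mm high stand at y = +19 mm, the hooks' tips at y = -18 mm, 98 mm high: the rod must rise 25 mm before it goes sideways. Base plate 150 x 70 x 10 mm, its middle at y = +12 mm.
- hooks_mid (a point): Point midway between the two hooks, on their seats, 78 mm above the worktop, where the underside of the rod's bar (point rod_bar) lies when it hangs; axes as the stand's.
- buffer: Clear lab bottle with a blue cap, 71 mm across, 144 mm high, standing at the left of the lane; origin at its foot. Must stay where it is.
- bottle_small: Clear lab bottle with a blue cap, 73 mm across, 139 mm high; origin at its foot. Must stay where it is. A fixed instrument 0.70 m tall stands left of the bottles: its right side runs from world x, y = 0.17, 0.25 m to 0.63, 0.51 m.
- bottle_big: Clear lab bottle with a blue cap, 87 mm across, 169 mm high; origin at its foot. Must stay where it is.
- timer: White bench timer, 62 x 62 x 20 mm, lying at the right, beside the lane; origin at its underside. Must stay where it is. A fixed instrument 0.70 m tall stands right of it: its left side runs from world x, y = 0.46, -0.36 m to 1.11, 0.01 m; draw the arm back when coming in past its near corner.
- pipette: White pipette, 203 mm long, lying in front of the monitor; must stay where it is.
- beaker: Clear beaker, 66 mm across, 78 mm high, standing at the left; origin at its foot. Must stay where it is.

How it is judged:
By the outcome, as a careful person would: the job done as asked, in the order asked, and still so for the second after the job is handed in, with the robot touching nothing.
It also fails if it takes over 64 s, if anything falls off the work surface, if the arm or the gripper's body presses on something with over 40 N, if the wrist force passes 120 N, or if a joint passes its speed limit or range.

### The arm

A 6-joint arm with a two-finger parallel gripper is mounted at the origin on a cart in front of the work surface, level with it; the furniture and walls round the work are solid. World frame = base frame: x ahead of the robot, y to its left, z up, the work surface at z = 0. Lengths are in mm, angles in rad, forces in N, time in s.
With the tool pointing down it reaches from about 250 to 725 mm from the base axis. Payload 4 kg.
Tool frame: the origin (TCP) lies midway between the tips of the shut fingers; the grasp point (between the pads) lies 19 mm behind it (ctrl.pinch_z is the distance from the TCP to the grasp point, in mm); z points along the fingers, y is the line along which they close (so a half turn about z gives the same grasp; the last joint's range is limited). The gripper opens to 85 mm and grips with 20 to 120 N. Pads are 22 mm wide; open, the fingers measure 114 mm over their backs; the gripper's body (76 mm by 85 mm) begins 54 mm behind the grasp point. The pads swing forward as they close: fully open they stand 13 mm farther back than shut.
Start: joints at [-1.261, 0.241, 0.005, 1.335, 0, 1.571], TCP at [152.432, -476.197, 231.306] pointing down, gripper open.
Joint ranges: [-2.72, 2.72], [-1.05, 1.87], [-1.09, 1.28], [-1.99, 2.15], [-1.42, 1.44], [-3.14, 3.14]. Speed limits (rad/s): [2.79, 2.79, 3.14, 3.14, 3.14, 3.14].

### API

Orientations are given as a 3x3 rotation matrix whose columns are the frame's x, y, z axes.
In Python, from station import sensors, optics, ctrl gives the robot as it stands. The module is installed in compiled form; this text tells all that it offers.
- The arm moves only by the tool servo_tool, never from a script. Its argument "commands" is a list of rows, each a list of 6 numbers: the shift along the tool's x, y, z as a fraction of full scale, then the turn, a rotation vector about the tool's x, y, z as a fraction of full scale. In form: [[tx, ty, tz, rx, ry, rz], ...]. A call has 1 to 20 rows; each row shifts and turns the commanded pose from where the row before left it, along the tool's axes as they then stand; what a row does not reach is not made up. Full scale, the value 1, is 0.2 m for a shift and 120 degrees for a turn. A row lasts 1/8 s, in which the tool goes at most 62.5 mm and 10.7 degrees, less where a joint would pass 70% of its speed; a pose out of reach is approached as far as the arm can. A call with a number of a shift or a turn outside -1 to 1 is refused whole. A call with a gripper value outside its range is refused whole. "jaw" is the closure, from 0 (fully open) to 1 (shut), set as the call begins (left out, the last holds). The fingers move at their own pace and stop on an object; "newtons" is the grip in N (left out, the last holds). Time passes only in rows, so rows that do not move let the fingers close. It gives the time, the measured TCP pose, the force, the opening and the grip force at its end, in the units of the state.
- sensors.state(): the state, without advancing time (a new reading comes with each control period).
- optics.grab_frame(name): name is "scene" or "top" or "wrist"; returns a dict with "color" (480x640x3 uint8, red, green, blue), "K" (3x3 intrinsics, pixels), "extrinsics" (4x4, takes a point from world to camera coordinates). Camera axes: x right, y up, looking along -z (the intrinsics and any distortion apply to the point x, -y, -z); pixel columns grow to the right and rows downward; lengths in mm; the calibration is good to about 2 mm. A picture is of the moment at which its call begins. There is no depth.
- ctrl.job_done(): hands the job in; it is judged then, once.
The state is a dict: "time_s": time; "joints": joint angles; "dq": joint speeds; "joint_torque": joint torques, N m; "tool_pos": TCP position; "eef_rot": TCP orientation; "ft_force": force on the tool from outside, world axes, zero at the start; "ft_torque": the same for the moment, N m; "finger_gap": finger opening in mm; "finger_force": force on a finger pad.
Only numpy, scipy, OpenCV 4.12 (cv2) and the standard library are available. Lean on these libraries where they do the work, as an engineer would, in place of code of your own. Each camera call takes 0.05 s, during which the arm holds its last target. There are 200 camera calls.

## Working session

There is one attempt and no reset: what is moved stays moved. The work goes in short steps, Python scripts to look and compute and a tool call to move; the robot and the scene stay as the last step left them, time stands still between calls to the robot, and variables do not carry over. Pictures are saved under pics/ and viewed, at most 10 in all, crops included, and the job is handed in when it is done.

Besides the shell and the picture viewer there is one more tool, called after "Request:" in YAML: its name, and indented under it one key for each argument. servo_tool: Moves the arm, as the interface text tells. Its arguments: {"type":"object","properties":{"commands":{"type":"array","items":{"type":"array","items":{"type":"number","minimum":-1,"maximum":1}}},"jaw":{"type":"number"},"newtons":{"type":"number"}},"required":["commands"]}

```bash
mkdir -p pics
python3 - <<'E'
from station import sensors, optics, ctrl
import cv2, pickle
s=sensors.state(); print(s, ctrl.pinch_z)
d={}
for n in("scene","top","wrist"):
    f=optics.grab_frame(n); d[n]=f; cv2.imwrite(f"pics/a_{n}.png",f["color"][:,:,::-1]); print(n,f["K"],f["extrinsics"],f.keys())
pickle.dump(d,open("a.pkl","wb"))
E
```

```text
{'time_s': 0.0, 'joints': array([-1.26101402e+00,  2.41437076e-01,  3.73360790e-03,  1.33522005e+00,
        6.50508381e-06,  1.57077982e+00]), 'dq': array([ 8.43507574e-05,  5.63632257e-04,  1.29746181e-03,  3.68672011e-04,
       -7.32669864e-04, -1.17386101e-03]), 'joint_torque': array([ 1.19044907e-03, -3.72318113e+01,  2.52408975e+01,  1.70930894e-02,
       -4.03901970e-05, -5.60976460e-06]), 'tool_pos': array([ 152.23358137, -475.59343618,  230.40452112]), 'eef_rot': array([[ 9.52394930e-01,  3.04866339e-01, -6.42282135e-04],
       [ 3.04867015e-01, -9.52392771e-01,  2.02792162e-03],
       [ 6.54017642e-06, -2.12719290e-03, -9.99997738e-01]]), 'ft_force': array([-0.18616584, -0.12910382,  0.18233772]), 'ft_torque': array([-0.01051316,  0.00041609, -0.06106475]), 'finger_force': 0.0, 'finger_gap': 85.3204103630652} 18.700000000000003
scene [[519.20026752   0.         311.31523356]
 [  0.         519.20026752 238.00880839]
 [  0.           0.           1.        ]] [[ 9.53579713e-01 -3.00260162e-01  2.30123137e-02 -5.39469952e+02]
 [ 1.77111336e-01  6.20996854e-01  7.63540754e
[... 377 characters left out ...]
 8.11082196e+01]
 [ 9.85819737e-01 -2.06795911e-02  1.66528676e-01 -5.83716341e+02]
 [-1.66710498e-01 -7.39179884e-03  9.85978180e-01 -1.16482768e+03]
 [ 0.00000000e+00  0.00000000e+00  0.00000000e+00  1.00000000e+00]] dict_keys(['color', 'K', 'extrinsics'])
wrist [[396.02135117   0.         318.38539502]
 [  0.         396.02135117 239.2220365 ]
 [  0.           0.           1.        ]] [[ 3.04313276e-01 -9.52567504e-01 -2.92930448e-03 -4.99044996e+02]
 [ 9.01230638e-01  2.88906094e-01 -3.22980814e-01  4.25683772e+01]
 [ 3.08507321e-01  9.56473706e-02  9.46400979e-01 -3.80815716e+02]
 [ 0.00000000e+00  0.00000000e+00  0.00000000e+00  1.00000000e+00]] dict_keys(['color', 'K', 'extrinsics'])
```

View pics/a_scene.png

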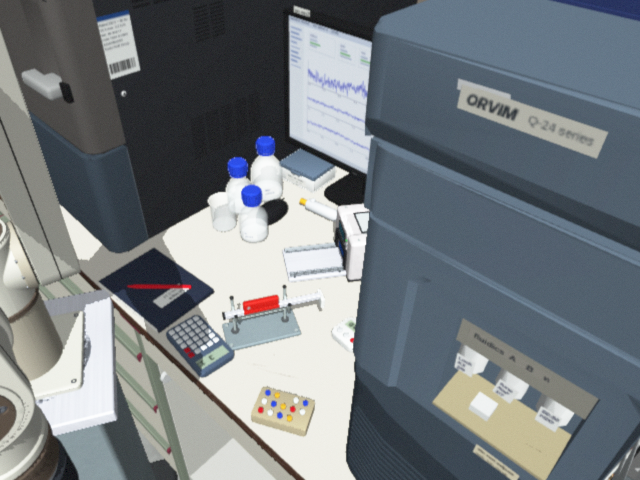

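View pics/a_top.png

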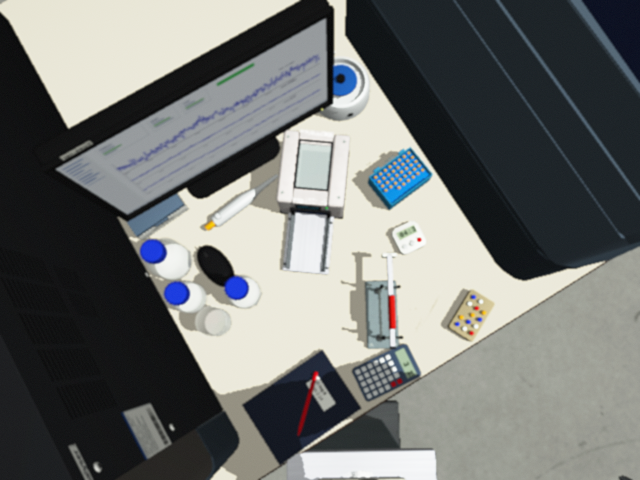

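The scene view shows the rack at about (283,410), the rod on its stand at (265,305) and the lane at (315,262). The top view shows the lane at (307,240), cooler at (315,172), red grip at (392,312) and rack at (470,315).

```bash
cat > h.py <<'E'
import numpy as np, cv2, pickle
def ray(f,u,v):
    K,E=f["K"],f["extrinsics"]; R,t=E[:3,:3],E[:3,3]
    d=np.array([(u-K[0,2])/K[0,0],-(v-K[1,2])/K[1,1],-1.0])
    return -R.T@t, R.T@d
def onz(f,u,v,z):
    o,d=ray(f,u,v); return o+d*(z-o[2])/d[2]
def proj(f,p):
    c=f["extrinsics"][:3,:3]@np.array(p,float)+f["extrinsics"][:3,3]; K=f["K"]
    return np.array([K[0,2]-K[0,0]*c[0]/c[2], K[1,2]+K[1,1]*c[1]/c[2]])
def tri(a,b):
    A=np.zeros((3,3));r=np.zeros(3)
    for o,d in(a,b):
        d=d/np.linalg.norm(d);P=np.eye(3)-np.outer(d,d);A+=P;r+=P@o
    p=np.linalg.solve(A,r); return p,[np.linalg.norm(np.cross(p-o,d/np.linalg.norm(d))) for o,d in(a,b)]
def blob(mask,roi):
    x0,y0,x1,y1=roi;m=np.zeros(mask.shape,np.uint8);m[y0:y1,x0:x1]=mask[y0:y1,x0:x1]
    c=max(cv2.findContours(m,cv2.RETR_EXTERNAL,cv2.CHAIN_APPROX_NONE)[0],key=cv2.contourArea)
    return c,m
E
python3 - <<'E'
from h import *
d=pickle.load(open("a.pkl","rb")); t=d["top"]; s=d["scene"]
def red(f):
    h=cv2.cvtColor(f["color"],cv2.COLOR_RGB2HSV); return ((h[...,1]>150)&(h[...,2]>90)&((h[...,0]<6)|(h[...,0]>174))).astype(np.uint8)
for n,f,roi in(("top",t,(380,280,402,335)),("scene",s,(238,285,285,325))):
    c,m=blob(red(f),roi); r=cv2.minAreaRect(c); print(n,r,cv2.boxPoints(r).round(1).tolist())
    if n=="top": 
        for b in cv2.boxPoints(r): print(onz(f,*b,108).round(1))
h=cv2.cvtColor(t["color"],cv2.COLOR_RGB2HSV)
print(h[320,458],h[328,470],h[300,440])
m=((h[...,0]>10)&(h[...,0]<28)&(h[...,1]>70)).astype(np.uint8); c,_=blob(m,(440,280,500,350)); c=cv2.convexHull(c);r=cv2.minAreaRect(c);print(r)
for b in cv2.boxPoints(r): print(b,onz(t,*b,22).round(1))
cr=cv2.resize(t["color"][110:350,270:500],None,fx=2.5,fy=2.5,interpolation=cv2.INTER_CUBIC);cv2.imwrite("pics/top_crop.png",cr[:,:,::-1])
E
```

```text
top ((391.673583984375, 311.5126037597656), (31.130830764770508, 5.534369945526123), 87.79740142822266) [[388.29998779296875, 296.1000061035156], [393.79998779296875, 295.8999938964844], [395.0, 327.0], [389.5, 327.20001220703125]]
[472.3 -60.4 108. ]
[472.5 -71.7 108. ]
[409.4 -71.6 108. ]
[409.2 -60.4 108. ]
scene ((260.8000183105469, 304.3999938964844), (12.851119041442871, 35.20089340209961), 77.90524291992188) [[242.1999969482422, 301.79998779296875], [276.70001220703125, 294.3999938964844], [279.3999938964844, 307.0], [244.89999389648438, 314.3999938964844]]
[ 23  70 194] [ 24  71 207] [ 26  16 236]
((470.21124267578125, 315.0179748535156), (27.30501937866211, 44.275848388671875), 31.429563522338867)
[447.01797 326.78876] [ 409.6 -194.7   22. ]
[470.10562 289.00897] [ 490.9 -250.    22. ]
[493.4045 303.2472] [ 458.7 -298.9   22. ]
[470.31686 341.02698] [ 378.1 -243.3   22. ]
```

View pics/top_crop.png

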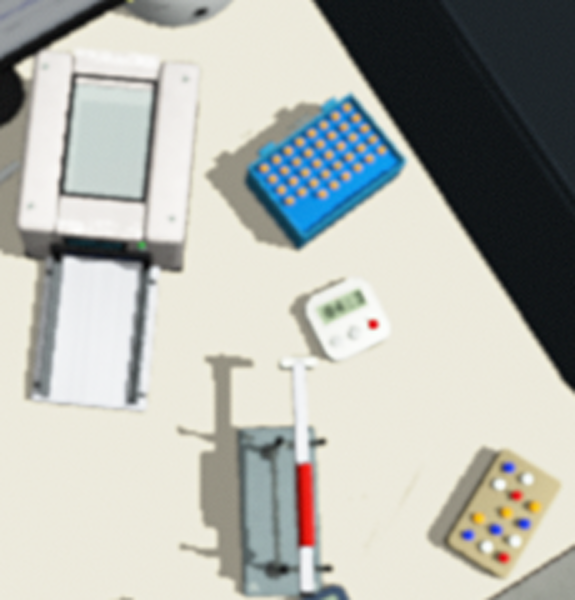

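The crop shows the cooler roof corners at (38,52),(198,65),(183,268),(22,252), lane front corners at (32,403),(146,408), the blade at (298,362) and the rack at (503,512).

Run:
```python
from h import *
d=pickle.load(open("a.pkl","rb")); t=d["top"]; s=d["scene"]
P=lambda x,y,z:onz(t,x/2.5+270-.3,y/2.5+110-.3,z)
print("roof",[P(*p,112).round(1).tolist() for p in((38,52),(198,65),(183,268),(22,252))])
print("lanefront",[P(*p,12).round(1).tolist() for p in((32,403),(146,408))], "plate far", [P(*p,24).round(1).tolist() for p in((155,265),(45,258))])
print("blade",[P(*p,84).round(1).tolist() for p in((280,360),(316,364))], "stand base",[P(*p,10).round(1).tolist() for p in((240,428),(243,592),(310,592))])
# bottles / timer
print("timer",onz(t,346/2.5+270,320/2.5+110,20).round(1))
print("buffer cap",onz(t,236,287,144).round(1),"blue box corner",[P(*p,40).round(0).tolist() for p in((248,178),(300,245),(405,160))])
# grip via scene+top centroid
print(tri(ray(t,391.7,311.5),ray(s,260.8,304.4)))
g=t["color"]; 
# lane rows: gray profile
for r in (235,250,262): print(r,g[r,278:336].mean(1).astype(int).tolist())
```

```text
roof [[831.9, 148.3, 112.0], [817.0, 11.2, 112.0], [639.1, 28.4, 112.0], [655.8, 163.1, 112.0]]
lanefront [[540.9, 163.9, 12.0], [534.3, 61.9, 12.0]] plate far [[662.3, 51.1, 24.0], [671.0, 150.3, 24.0]]
blade [[564.0, -52.4, 84.0], [559.9, -82.7, 84.0]] stand base [[514.8, -21.7, 10.0], [370.6, -19.8, 10.0], [369.5, -78.4, 10.0]]
timer [ 608.3 -119.7   20. ]
buffer cap [493.6 245.8 144. ] blue box corner [[737.0, -34.0, 40.0], [674.0, -78.0, 40.0], [751.0, -176.0, 40.0]]
(array([441.17037536, -67.91689149,  91.18824662]), [np.float64(0.41953905127208335), np.float64(0.41953905127188984)])
235 [230, 230, 231, 228, 207, 165, 140, 135, 140, 147, 136, 123, 128, 132, 157, 207, 237, 241, 239, 239, 238, 238, 237, 237, 238, 238, 238, 236, 237, 239, 240, 238, 238, 238, 237, 239, 238, 239, 238, 237, 237, 239, 238, 236, 226, 187, 140, 107, 92, 127, 181, 222, 236, 232, 225, 227, 230, 230]
250 [231, 228, 209, 168, 143, 138, 143, 149, 142, 130, 131, 134, 145, 186, 230, 240, 241, 241, 241, 240, 239, 239, 239, 240, 240, 239, 239, 239, 241, 241, 241, 241, 241, 241, 241, 241, 241, 240, 240, 240, 240, 240, 238, 219, 164, 109, 81, 92, 141, 204, 237, 240, 235, 231, 229, 229, 230, 229]
262 [228, 207, 164, 140, 132, 122, 117, 112, 121, 131, 134, 155, 207, 239, 241, 240, 241, 240, 240, 239, 238, 239, 239, 239, 238, 238, 239, 240, 241, 240, 241, 241, 241, 241, 241, 241, 241, 241, 241, 241, 239, 231, 194, 152, 111, 85, 102, 151, 208, 237, 240, 236, 232, 230, 230, 230, 230, 230]
```

Request:
servo_tool:
  commands:
    - [0.169,-0.141,0,0,0,0]
    - [0.169,-0.141,0,0,0,0]
    - [0.169,-0.141,0,0,0,0]
    - [0.169,-0.141,0,0,0,0]
    - [0.169,-0.141,0,0,0,0]
    - [0,0,0,0,0,0.0722]
    - [0,0,0,0,0,0.0722]
    - [0,0,0,0,0,0.0722]
    - [0,0,0,0,0,0.0722]
    - [0,0,0,0,0,0.0722]
    - [0,0,0,0,0,0.0722]
    - [0.111,-0.128,0.08,0,0,0]
    - [0.111,-0.128,0.08,0,0,0]
    - [0.111,-0.128,0.08,0,0,0]
    - [0.111,-0.128,0.08,0,0,0]
    - [0.111,-0.128,0.08,0,0,0]
    - [0,0,0,0,0,0]
    - [0,0,0,0,0,0]
  jaw: 0

```text
time_s: 2.4
tool_pos: [421.8, -264.1, 151.4]
eef_rot: [[0.843, -0.538, 0.008], [-0.538, -0.843, 0.015], [-0.001, -0.017, -1.0]]
ft_force: [0.2, 0.6, 0.4]
finger_gap: 85.4
finger_force: 0.0
```

```bash
cat >> h.py <<'E'
def look(name,tag):
    from station import optics
    f=optics.grab_frame(name); pickle.dump(f,open(tag+".pkl","wb")); cv2.imwrite(f"pics/{tag}.png",f["color"][:,:,::-1]); return f
def goal(p,yaw=None):
    """current pose, then tool-frame fractions to reach p (mm) at tool-x yaw (deg); turn first"""
    from station import sensors
    s=sensors.state(); R=s["eef_rot"]; y=np.degrees(np.arctan2(R[1,0],R[0,0]))
    yaw=y if yaw is None else yaw; a=np.radians(yaw)
    d=np.array(p)-s["tool_pos"]
    print("t",round(s["time_s"],2),"tcp",s["tool_pos"].round(1),"yaw",y.round(2),"tilt",R[:,2].round(4),"gap",round(s["finger_gap"],1),"F",s["ft_force"].round(1))
    print("  turn",((y-yaw)/120).round(4),"shift",(np.array([d@[np.cos(a),np.sin(a),0],d@[np.sin(a),-np.cos(a),0],-d[2]])/200).round(4))
E
python3 - <<'E'
from h import *
f=look("wrist","w_rack"); goal([434.3,-246.8,8],-34.2)
h=cv2.cvtColor(f["color"],cv2.COLOR_RGB2HSV)
print(proj(f,(434.3,-246.8,22)))
E
```

```text
t 2.45 tcp [ 421.9 -264.3  151.8] yaw -32.6 tilt [ 0.0086  0.0144 -0.9999] gap 85.5 F [0.3 0.8 0.1]
  turn 0.0134 shift [ 0.0022 -0.1072  0.7192]
[290.68434734 224.24476487]
```

View pics/w_rack.png

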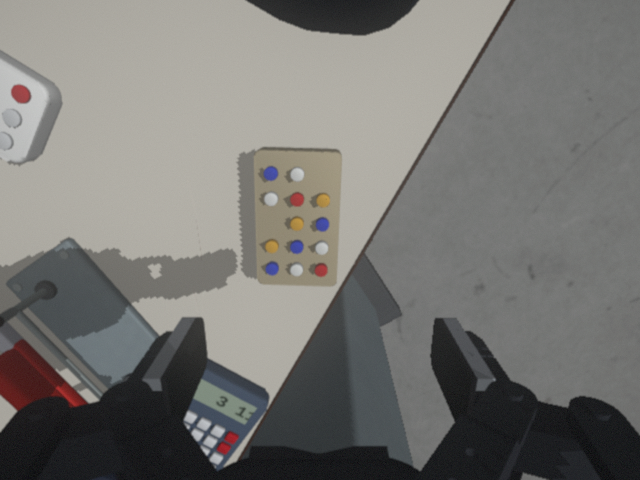

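The wrist view shows the rack at about (298,217), block corners (256,149)–(337,285), clear of the fingers.

```bash
sed -i 's/^    print("  turn".*/    Rt=np.array([[np.cos(a),np.sin(a),0],[np.sin(a),-np.cos(a),0],[0,0,-1.]]); rv=cv2.Rodrigues(R.T@Rt)[0].ravel()\n    print("  turn",(np.degrees(rv)\/120).round(4),"shift",(Rt.T@d\/200).round(4))/' h.py
python3 - <<'E'
from h import *
f=pickle.load(open("w_rack.pkl","rb"))
h=cv2.cvtColor(f["color"],cv2.COLOR_RGB2HSV); print(h[160,285],h[100,200])
m=((h[...,0]>10)&(h[...,0]<28)&(h[...,1]>55)&(h[...,2]>120)).astype(np.uint8); c,_=blob(m,(245,140,350,295)); r=cv2.minAreaRect(cv2.convexHull(c))
b=np.array([onz(f,*p,20) for p in cv2.boxPoints(r)]); print(r); print(b.round(1),b.mean(0).round(1))
for i in range(2): e=b[i+1]-b[i]; print(np.linalg.norm(e).round(1),np.degrees(np.arctan2(e[1],e[0])).round(2))
goal([*b.mean(0)[:2],8],-34.2)
E
```

```text
[ 21  49 151] [ 20  17 177]
((323.3000183105469, 200.09999084472656), (14.758047103881836, 14.758047103881836), 63.43495178222656)
[[ 442.1 -271.1   20. ]
 [ 441.1 -281.5   20. ]
 [ 430.6 -280.4   20. ]
 [ 431.5 -269.9   20. ]] [ 436.3 -275.7   20. ]
10.4 -95.46
10.6 173.98
t 2.45 tcp [ 421.9 -264.3  151.8] yaw -32.6 tilt [ 0.0086  0.0144 -0.9999] gap 85.5 F [0.3 0.8 0.1]
  turn [-0.008   0.0003  0.0134] shift [0.0919 0.0068 0.7192]
```

Run:
```python
from h import *
f=pickle.load(open("w_rack.pkl","rb"))
h=cv2.cvtColor(f["color"],cv2.COLOR_RGB2HSV)
m=((h[...,0]>8)&(h[...,0]<30)&(h[...,1]>34)&(h[...,2]>90)).astype(np.uint8); c,_=blob(m,(245,140,350,295)); r=cv2.minAreaRect(cv2.convexHull(c))
b=np.array([onz(f,*p,20) for p in cv2.boxPoints(r)]); print(r); print(b.round(1),b.mean(0).round(1))
for i in range(2): e=b[i+1]-b[i]; print(np.linalg.norm(e).round(1),np.degrees(np.arctan2(e[1],e[0])).round(2))
goal([*b.mean(0)[:2],8],-34.2)
```

```text
((295.73468017578125, 216.49169921875), (87.2698974609375, 136.4333953857422), 1.7899105548858643)
[[ 411.5 -193.8   20. ]
 [ 492.5 -256.    20. ]
 [ 459.2 -304.9   20. ]
 [ 374.2 -248.9   20. ]] [ 434.4 -250.9   20. ]
102.2 -37.46
59.2 -124.25
t 2.45 tcp [ 421.9 -264.3  151.8] yaw -32.6 tilt [ 0.0086  0.0144 -0.9999] gap 85.5 F [0.3 0.8 0.1]
  turn [-0.008   0.0003  0.0134] shift [ 0.0139 -0.0905  0.7192]
```

Request:
servo_tool:
  commands:
    - [0,0,0,-0.008,0,0.018]
    - [0.004,-0.05,0.15,0,0,0]
    - [0.004,-0.05,0.15,0,0,0]
    - [0,0,0.15,0,0,0]
    - [0,0,0.11,0,0,0]
    - [0,0,0,0,0,0]
    - [0,0,0,0,0,0]

```text
time_s: 3.32
tool_pos: [423.3, -267.3, 40.9]
eef_rot: [[0.84, -0.543, 0.011], [-0.543, -0.839, 0.015], [0.001, -0.019, -1.0]]
ft_force: [0.1, -0.9, -0.4]
finger_gap: 85.5
finger_force: 0.0
```

Run:
```python
from h import *
goal([434.4,-249,8],-34.8)
```

```text
t 3.33 tcp [ 423.3 -267.3   40.9] yaw -32.9 tilt [ 0.0112  0.015  -0.9998] gap 85.5 F [ 0.1 -0.9 -0.4]
  turn [-0.0089 -0.0005  0.0158] shift [-0.0068 -0.1067  0.1647]
```

Run:
```python
from h import *
from station import sensors
s=sensors.state(); print(s["joints"].round(3),s["joint_torque"].round(1),s["dq"].round(4))
look("scene","s2")
```

```text
[-0.574  0.41  -0.294  0.865  0.019  3.141] [ -0.  -39.3  19.5   0.1   0.1  -0. ] [ 0.0064 -0.0076  0.0113 -0.0033 -0.0001 -0.001 ]
```

View pics/s2.png

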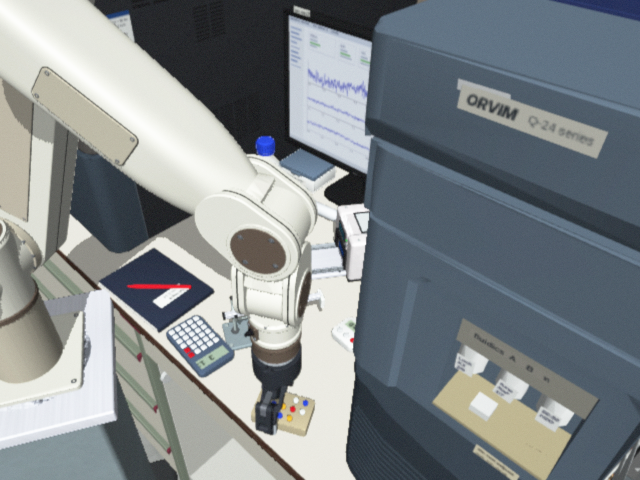

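j6 has hit its limit; I turn the gripper a half turn the other way.

Request:
servo_tool:
  commands:
    - [0,0,-0.05,0,0,-0.083]
    - [0,0,0,0,0,-0.083]
    - [0,0,0,0,0,-0.083]
    - [0,0,0,0,0,-0.083]
    - [0,0,0,0,0,-0.083]
    - [0,0,0,0,0,-0.083]
    - [0,0,0,0,0,-0.083]
    - [0,0,0,0,0,-0.083]
    - [0,0,0,0,0,-0.083]
    - [0,0,0,0,0,-0.083]
    - [0,0,0,0,0,-0.083]
    - [0,0,0,0,0,-0.083]
    - [0,0,0,0,0,-0.083]
    - [0,0,0,0,0,-0.083]
    - [0,0,0,0,0,-0.083]
    - [0,0,0,0,0,-0.083]
    - [0,0,0,0,0,-0.083]
    - [0,0,0,0,0,-0.07]
    - [0,0,0,0,0,0]
    - [0,0,0,0,0,0]

```text
time_s: 5.88
tool_pos: [423.4, -266.9, 50.5]
eef_rot: [[-0.817, 0.577, 0.011], [0.577, 0.816, 0.015], [-0.0, 0.019, -1.0]]
ft_force: [1.1, 0.4, 0.3]
finger_gap: 85.5
finger_force: 0.0
```

Run:
```python
from h import *
goal([434.4,-249,8],145.2)
```

```text
t 5.88 tcp [ 423.4 -266.9   50.5] yaw 144.75 tilt [ 0.011   0.0153 -0.9998] gap 85.5 F [1.1 0.4 0.3]
  turn [ 0.009   0.0001 -0.0038] shift [0.0059 0.1051 0.2125]
```

Request:
servo_tool:
  commands:
    - [0,0,0,0.009,0,-0.004]
    - [0.003,0.052,0,0,0,0]
    - [0.003,0.053,0,0,0,0]
    - [0,0,0.07,0,0,0]
    - [0,0,0.07,0,0,0]
    - [0,0,0,0,0,0]
    - [0,0,0,0,0,0]

```text
time_s: 6.75
tool_pos: [433.6, -248.7, 21.4]
eef_rot: [[-0.822, 0.569, -0.002], [0.569, 0.822, 0.001], [0.002, -0.0, -1.0]]
ft_force: [0.5, 0.4, 0.6]
finger_gap: 85.9
finger_force: 0.0
```

Run:
```python
from h import *
goal([434.4,-249,8],145.2)
look("wrist","w3")
```

```text
t 6.75 tcp [ 433.6 -248.7   21.4] yaw 145.33 tilt [-0.0017  0.0011 -1.    ] gap 85.9 F [0.5 0.4 0.6]
  turn [-0.    -0.001  0.001] shift [-0.0042  0.0011  0.0668]
```

View pics/w3.png

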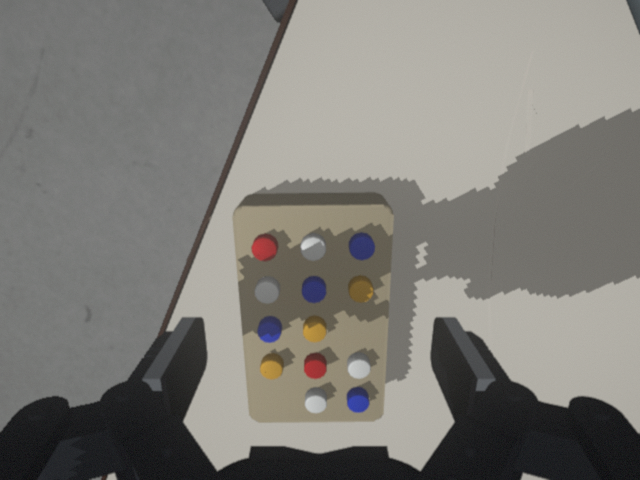

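The rack sits between the open fingers at (316,310), well aligned. Descend and grip.

Request:
servo_tool:
  commands:
    - [0,0,0.065,0,0,0]
    - [0,0,0,0,0,0]

```text
time_s: 7.05
tool_pos: [432.9, -248.2, 7.7]
eef_rot: [[-0.823, 0.569, -0.003], [0.569, 0.823, 0.002], [0.003, -0.0, -1.0]]
ft_force: [-0.5, 0.2, 0.2]
finger_gap: 85.4
finger_force: 0.0
```

Request:
servo_tool:
  commands:
    - [0,0,0,0,0,0]
    - [0,0,0,0,0,0]
    - [0,0,0,0,0,0]
    - [0,0,0,0,0,0]
    - [0,0,0,0,0,0]
    - [0,0,0,0,0,0]
  jaw: 1
  newtons: 40

```text
time_s: 7.8
tool_pos: [434.2, -248.8, 9.1]
eef_rot: [[-0.823, 0.569, -0.0], [0.569, 0.823, 0.0], [0.0, 0.0, -1.0]]
ft_force: [0.2, 0.4, 4.7]
finger_gap: 58.7
finger_force: 43.7
```

Request:
servo_tool:
  commands:
    - [0,0,-0.1,0,0,0]
    - [0,0,-0.16,0,0,0]
    - [0,0,-0.16,0,0,-0.06]
    - [0,0,-0.16,0,0,-0.06]
    - [0,0,-0.16,0,0,-0.06]
    - [0,0,0,0,0,-0.066]
    - [-0.07,0.185,0,0,0,0]
    - [-0.07,0.185,0,0,0,0]
    - [-0.07,0.185,0,0,0,0]
    - [-0.07,0.185,0,0,0,0]
    - [-0.07,0.185,0,0,0,0]
    - [-0.07,0.185,0,0,0,0]
    - [-0.07,0.185,0,0,0,0]
    - [-0.07,0.185,0,0,0,0]
    - [-0.07,0.185,0,0,0,0]
    - [-0.07,0.185,0,0,0,0]
    - [0,0,0,0,0,0]
    - [0,0,0,0,0,0]
    - [0,0,0,0,0,0]

```text
time_s: 10.18
tool_pos: [605.9, 106.2, 156.5]
eef_rot: [[-0.996, 0.091, -0.002], [0.091, 0.996, 0.0], [0.002, 0.0, -1.0]]
ft_force: [-0.5, 0.0, -0.9]
finger_gap: 58.6
finger_force: 43.4
```

Run:
```python
from h import *
goal([609.3,106.2,100],174.7)
f=look("wrist","w4"); look("scene","s4"); look("top","t4")
a=pickle.load(open("w3.pkl","rb"))
for p in ((-132,35),(-132,-35),(-4,46),(-4,-46)):
    c,s=np.cos(np.radians(-5.3)),np.sin(np.radians(-5.3)); print(p,proj(f,(669+c*p[0]-s*p[1],100.7+s*p[0]+c*p[1],12)).round())
```

```text
t 10.18 tcp [605.9 106.2 156.5] yaw 174.8 tilt [-2.1e-03  3.0e-04 -1.0e+00] gap 58.6 F [-0.5  0.  -0.9]
  turn [ 0.     -0.001   0.0008] shift [-0.0169  0.0016  0.2825]
(-132, 35) [370. 128.]
(-132, -35) [270. 128.]
(-4, 46) [377. 293.]
(-4, -46) [262. 293.]
```

View pics/w4.png

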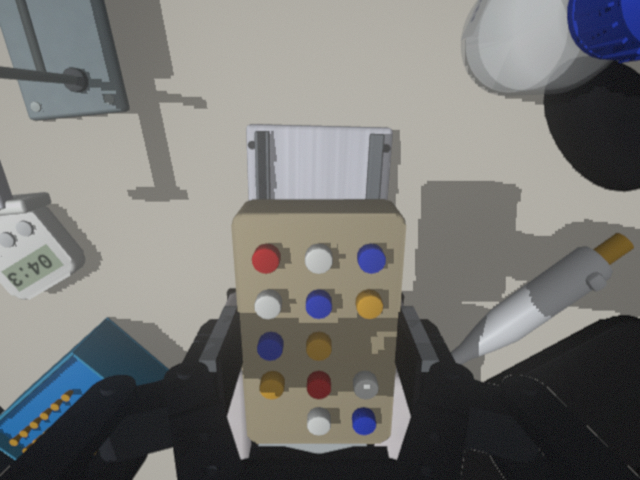

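The wrist view shows the rack held square over the lane: lane front edge at v≈125 from (249) to (391), guides' inner edges at about u=271 and 368, matching the prediction.

Run:
```python
from h import *
f=pickle.load(open("w4.pkl","rb")); g=cv2.cvtColor(f["color"],cv2.COLOR_RGB2GRAY).astype(float)
L=[];Rr=[]
for v in range(140,194,6):
    r=g[v]; d=np.diff(cv2.GaussianBlur(r[None],(5,1),1).ravel())
    l=262+np.argmax(d[262:285]); q=352+np.argmin(d[352:378]); L.append(onz(f,l+.5,v,12)); Rr.append(onz(f,q+.5,v,12)); print(v,l,q)
L=np.array(L);Rr=np.array(Rr)
for P in(L,Rr):
    k=np.polyfit(P[:,0],P[:,1],1); print(np.degrees(np.arctan(k[0])).round(2), np.polyval(k,[545,609]).round(1))
print(onz(f,320,125.5,12).round(1), onz(f,300,125,12).round(1),onz(f,350,126,12).round(1))
# rack pose in hand: near end edge and sides at block top
print([onz(f,u,v,156.5-9+22).round(1).tolist() for u,v in((233,218),(405,218))])
```

```text
140 274 368
146 274 368
152 275 367
158 276 367
164 273 366
170 274 366
176 275 366
182 276 365
188 276 365
-5.29 [80.2 74.2]
-6.81 [146.9 139.2]
[536.2 113.2  12. ] [534.6  99.4  12. ] [538.4 134.   12. ]
[[555.8, 81.0, 169.5], [561.1, 139.0, 169.5]]
```

Request:
servo_tool:
  commands:
    - [0,0.002,0.15,0,0,0.001]
    - [0,0,0.15,0,0,0]
    - [0,0,0.15,0,0,0]
    - [0,0,0.12,0,0,0]
    - [0,0,0.06,0,0,0]
    - [0,0,0.025,0,0,0]
    - [0,0,0.012,0,0,0]
    - [0,0,0,0,0,0]
    - [0,0,0,0,0,0]

```text
time_s: 11.45
tool_pos: [607.0, 107.9, 24.3]
eef_rot: [[-0.996, 0.091, 0.001], [0.091, 0.996, 0.001], [-0.0, 0.001, -1.0]]
ft_force: [0.3, 1.2, -0.2]
finger_gap: 58.6
finger_force: 43.4
```

Run:
```python
from h import *
goal([605.9,106.6,21.1],174.6)
```

```text
t 11.45 tcp [607.  107.9  24.3] yaw 174.76 tilt [ 5.e-04  9.e-04 -1.e+00] gap 58.6 F [ 0.3  1.2 -0.2]
  turn [0.0005 0.0002 0.0013] shift [ 0.005  -0.0072  0.0158]
```

Request:
servo_tool:
  commands:
    - [0,-0.006,0.008,0,0,0.0013]
    - [0,0,0.006,0,0,0]
    - [0,0,0,0,0,0]

```text
time_s: 11.82
tool_pos: [606.5, 106.5, 21.2]
eef_rot: [[-0.996, 0.094, -0.0], [0.094, 0.996, 0.001], [0.001, 0.0, -1.0]]
ft_force: [-1.7, 0.2, 3.7]
finger_gap: 58.3
finger_force: 43.8
```

Request:
servo_tool:
  commands:
    - [0,0,0,0,0,0]
    - [0,0,0,0,0,0]
    - [0,0,0,0,0,0]
  jaw: 0.15

```text
time_s: 12.2
tool_pos: [606.3, 106.6, 20.4]
eef_rot: [[-0.996, 0.094, -0.001], [0.094, 0.996, 0.001], [0.001, 0.001, -1.0]]
ft_force: [-0.8, -0.1, -0.1]
finger_gap: 72.3
finger_force: 0.0
```

Request:
servo_tool:
  commands:
    - [0,0,-0.1,0,0,0]
    - [0,0,-0.2,0,0,0]
    - [0,0,-0.2,0,0,0]
    - [0,0,-0.2,0,0,0]
    - [0,0,0,0,0,0]
    - [0,0,0,0,0,0]

```text
time_s: 12.95
tool_pos: [606.1, 106.5, 160.1]
eef_rot: [[-0.996, 0.094, -0.002], [0.094, 0.996, 0.001], [0.002, 0.0, -1.0]]
ft_force: [0.4, -0.6, 0.1]
finger_gap: 72.5
finger_force: 0.0
```

Run:
```python
from h import *
goal([441,-66,182],180)
f=look("wrist","w5")
```

```text
t 12.95 tcp [606.1 106.5 160.1] yaw 174.6 tilt [-1.6e-03  6.0e-04 -1.0e+00] gap 72.5 F [ 0.4 -0.6  0.1]
  turn [ 0.0003 -0.0008 -0.045 ] shift [ 0.8256 -0.8624 -0.1095]
```

View pics/w5.png

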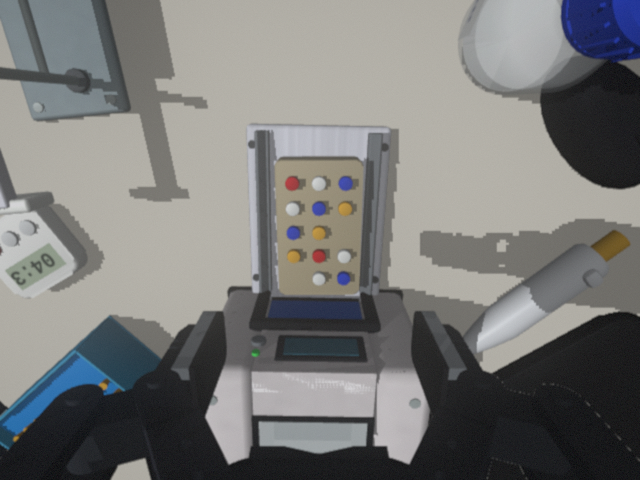

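The rack lies straight between the guides at (319,227), clear of the flap. Now the rod.

Request:
servo_tool:
  commands:
    - [0,0,-0.05,0,0,-0.04]
    - [0.124,-0.145,-0.05,0,0,0]
    - [0.124,-0.145,-0.05,0,0,0]
    - [0.124,-0.145,-0.05,0,0,0]
    - [0.124,-0.145,-0.05,0,0,0]
    - [0.124,-0.145,-0.05,0,0,0]
    - [0.124,-0.145,0,0,0,0]
    - [0,0,0,0,0,0]
    - [0,0,0,0,0,0]
    - [0,0,0,0,0,0]
  jaw: 0

```text
time_s: 14.25
tool_pos: [456.3, -65.3, 220.0]
eef_rot: [[-1.0, 0.009, -0.002], [0.009, 1.0, 0.001], [0.002, 0.001, -1.0]]
ft_force: [0.4, -0.0, -0.2]
finger_gap: 85.5
finger_force: 0.0
```

Run:
```python
from h import *
goal([441,-66,92],179.4)
f=look("wrist","w6")
w=pickle.load(open("w5.pkl","rb")); print("rack rear",onz(w,319,157,34).round(1),"lane front",onz(w,319,126,12).round(1))
h=cv2.cvtColor(f["color"],cv2.COLOR_RGB2HSV); m=((h[...,1]>150)&(h[...,2]>60)&((h[...,0]<6)|(h[...,0]>174))).astype(np.uint8)
c,_=blob(m,(0,0,640,480)); r=cv2.minAreaRect(c); print(r)
b=np.array([onz(f,*p,108) for p in cv2.boxPoints(r)]); print(b.round(1),b.mean(0).round(1))
```

```text
t 14.25 tcp [456.3 -65.3 220. ] yaw 179.46 tilt [-0.0019  0.001  -1.    ] gap 85.5 F [ 0.4 -0.  -0.2]
  turn [ 0.0005 -0.0009  0.0005] shift [ 0.0763 -0.0043  0.6399]
rack rear [555.7 111.2  34. ] lane front [537. 113.  12.]
((312.2018127441406, 207.99612426757812), (96.13606262207031, 12.786096572875977), 88.8982925415039)
[[405.6 -73.8 108. ]
 [405.6 -65.7 108. ]
 [471.  -65.1 108. ]
 [471.1 -73.9 108. ]] [438.3 -69.6 108. ]
```

View pics/w6.png

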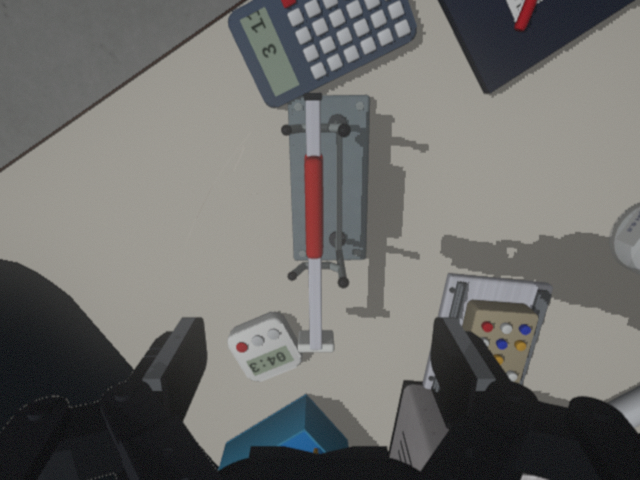

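The wrist view shows the red grip from (314,156) to (314,258), the bar from (313,97) to the blade at (316,347).

Run:
```python
from h import *
f=pickle.load(open("w6.pkl","rb"))
for v in(175,208,240): print(v,f["color"][v,300:328].tolist()[::1] if v==208 else f["color"][v,300:328,0].tolist())
print(f["color"][270:330:10,300:332].mean(2).astype(int).tolist())
q=onz(f,313.5,97,88),onz(f,316.3,335,88); print(q[0].round(1),q[1].round(1),np.degrees(np.arctan2(*(q[1]-q[0])[[1,0]])).round(2))
print("grip ends",onz(f,314,156,108).round(1),onz(f,314.3,258,108).round(1))
print("blade front",onz(f,316,352,84).round(1),"rear",onz(f,313,94,88).round(1))
```

```text
175 [106, 106, 106, 105, 109, 129, 145, 148, 148, 149, 151, 147, 145, 144, 144, 140, 138, 129, 118, 110, 99, 87, 82, 95, 104, 107, 105, 104]
208 [[107, 113, 118], [109, 115, 118], [107, 114, 117], [106, 113, 115], [108, 104, 106], [119, 74, 74], [139, 58, 56], [147, 59, 55], [147, 56, 54], [150, 57, 56], [152, 59, 55], [149, 56, 55], [147, 56, 53], [146, 58, 55], [143, 55, 52], [140, 55, 53], [136, 53, 51], [130, 53, 50], [122, 51, 51], [113, 53, 50], [102, 51, 50], [90, 47, 46], [83, 58, 57], [92, 84, 86], [102, 106, 110], [105, 113, 115], [102, 108, 112], [104, 110, 114]]
240 [105, 108, 106, 106, 104, 110, 128, 146, 150, 151, 148, 150, 149, 146, 144, 143, 137, 132, 125, 115, 104, 93, 83, 91, 101, 105, 104, 103]
[[74, 76, 81, 98, 123, 140, 148, 143, 141, 159, 165, 162, 164, 162, 159, 161, 162, 162, 160, 156, 133, 124, 143, 148, 148, 147, 147, 148, 146, 145, 144, 136], [153, 152, 153, 152, 153, 153, 151, 149, 147, 161, 164, 163, 164, 163, 160, 161, 162, 164, 161, 157, 136, 129, 145, 152, 153, 152, 151, 150, 151, 152, 151, 151], [153, 152, 152, 152, 150, 151, 153, 152, 156, 165, 165, 163, 164, 162, 162, 162, 162, 162, 162, 156, 136, 123, 145, 152, 151, 150, 152, 152, 151, 150, 151, 152], [151, 153, 152, 151, 151, 153, 152, 152, 156, 159, 162, 167, 165, 162, 161, 162, 162, 165, 163, 157, 139, 125, 145, 153, 152, 151, 152, 153, 152, 152, 151, 152], [152, 154, 151, 152, 152, 154, 152, 151, 151, 152, 160, 164, 163, 163, 163, 162, 162, 162, 163, 158, 141, 128, 148, 152, 152, 151, 152, 152, 152, 151, 152, 152], [153, 153, 152, 153, 152, 153, 153, 152, 148, 145, 161, 163, 164, 164, 161, 161, 161, 164, 164, 160, 146, 131, 147, 151, 152, 152, 153, 152, 152, 152, 151, 153]]
[367.7 -68.   88. ] [546.4 -68.2  88. ] -0.08
grip ends [403.2 -67.9 108. ] [472.5 -68.7 108. ]
blade front [565.1 -68.7  84. ] rear [365.8 -68.3  88. ]
```

Run:
```python
from h import *
f=pickle.load(open("w6.pkl","rb")); d=pickle.load(open("a.pkl","rb")); t=d["top"];s=d["scene"]
print(f["color"][200,328:356].mean(1).astype(int).tolist()); print(t["color"][310,366:402].mean(1).astype(int).tolist())
for z in(10,20,40,60,80,100): print(z,"w6",[onz(f,339,200,z)[1].round(1)],"top",[onz(t,u,310,z)[1].round(1) for u in(377.5,378.5,379.5)])
cv2.imwrite("pics/stand.png",np.hstack([cv2.resize(x,(390,390),interpolation=cv2.INTER_CUBIC) for x in(s["color"][270:360,215:335],f["color"][85:355,230:440])])[:,:,::-1])
```

```text
[110, 109, 109, 108, 108, 109, 108, 108, 102, 82, 82, 81, 80, 85, 99, 107, 111, 111, 109, 109, 109, 108, 109, 107, 108, 109, 107, 108]
[98, 100, 132, 161, 169, 169, 166, 168, 167, 167, 167, 164, 146, 123, 121, 144, 162, 168, 169, 169, 166, 142, 97, 60, 63, 80, 94, 101, 119, 149, 178, 208, 227, 231, 230, 230]
10 w6 [np.float64(-46.7)] top [np.float64(-45.7), np.float64(-47.9), np.float64(-50.2)]
20 w6 [np.float64(-47.2)] top [np.float64(-44.9), np.float64(-47.1), np.float64(-49.3)]
40 w6 [np.float64(-48.3)] top [np.float64(-43.2), np.float64(-45.3), np.float64(-47.5)]
60 w6 [np.float64(-49.4)] top [np.float64(-41.4), np.float64(-43.6), np.float64(-45.7)]
80 w6 [np.float64(-50.4)] top [np.float64(-39.7), np.float64(-41.8), np.float64(-43.9)]
100 w6 [np.float64(-51.5)] top [np.float64(-38.0), np.float64(-40.1), np.float64(-42.1)]
```

View pics/stand.png

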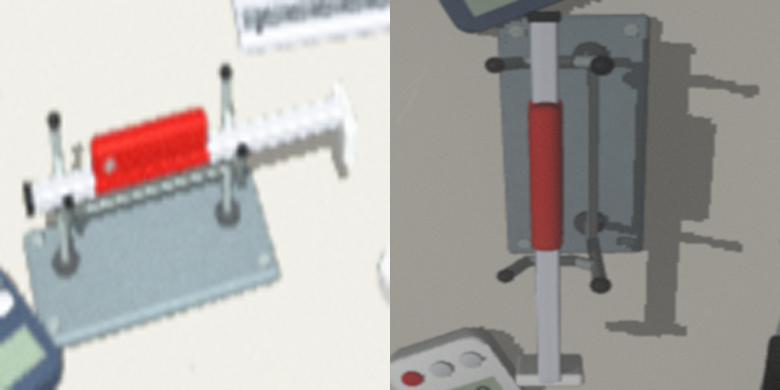

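The crossbar between the posts is about 35 mm high, well below the fingertips, so the grasp is free.

Request:
servo_tool:
  commands:
    - [0.042,-0.008,0.1,0,-0.0009,-0.002]
    - [0.042,-0.007,0.15,0,0,0]
    - [0,0,0.15,0,0,0]
    - [0,0,0.15,0,0,0]
    - [0,0,0.1,0,0,0]
    - [0,0,0.05,0,0,0]
    - [0,0,0,0,0,0]
    - [0,0,0,0,0,0]

```text
time_s: 15.3
tool_pos: [440.0, -68.7, 81.4]
eef_rot: [[-1.0, 0.006, 0.002], [0.006, 1.0, 0.0], [-0.002, 0.0, -1.0]]
ft_force: [0.5, 0.3, 0.1]
finger_gap: 85.4
finger_force: 0.0
```

Run:
```python
from h import *
goal([439.5,-68.3,80],179.7)
```

```text
t 15.3 tcp [440.  -68.7  81.4] yaw 179.66 tilt [ 2.5e-03  4.0e-04 -1.0e+00] gap 85.4 F [0.5 0.3 0.1]
  turn [ 0.0002  0.0012 -0.0003] shift [0.0027 0.0019 0.007 ]
```

Request:
servo_tool:
  commands:
    - [0,0.002,0.005,0,0,0]
    - [0,0,0,0,0,0]
    - [0,0,0,0,0,0]
    - [0,0,0,0,0,0]
    - [0,0,0,0,0,0]
    - [0,0,0,0,0,0]
    - [0,0,0,0,0,0]
    - [0,0,0,0,0,0]
    - [0,0,0,0,0,0]
  jaw: 1
  newtons: 70

```text
time_s: 16.42
tool_pos: [439.3, -68.4, 79.8]
eef_rot: [[-1.0, 0.006, 0.001], [0.006, 1.0, 0.001], [-0.001, 0.001, -1.0]]
ft_force: [-0.2, 0.8, 5.2]
finger_gap: 10.8
finger_force: 69.6
```

Run:
```python
from h import *
goal([439.5,-68.3,80],179.7)
```

```text
t 16.43 tcp [439.3 -68.4  79.8] yaw 179.63 tilt [ 1.3e-03  6.0e-04 -1.0e+00] gap 10.8 F [-0.2  0.8  5.2]
  turn [ 0.0003  0.0006 -0.0005] shift [-0.0009  0.0003 -0.0008]
```

Request:
servo_tool:
  commands:
    - [0,0,-0.03,0,0,0]
    - [0,0,-0.08,0,0,0]
    - [0,0,-0.12,0,0,0]
    - [0,0,-0.12,0,0,0]
    - [0,0,0,0,0,0.021]
    - [0,0,0,0,0,0.021]
    - [0.019,0.08,0,0,0,0]
    - [0.038,0.16,0,0,0,0]
    - [0.038,0.19,0,0,0,0]
    - [0.038,0.19,0,0,0,0]
    - [0.038,0.19,0,0,0,0]
    - [0.019,0.1,0,0,0,0]
    - [0,0.04,0,0,0,0]
    - [0,0,0,0,0,0]
    - [0,0,0,0,0,0]
    - [0,0,0,0,0,0]

```text
time_s: 18.42
tool_pos: [419.2, 123.6, 149.7]
eef_rot: [[-0.995, 0.096, 0.001], [0.096, 0.995, 0.001], [-0.001, 0.001, -1.0]]
ft_force: [-0.3, 0.3, -2.0]
finger_gap: 11.0
finger_force: 68.9
```

Run:
```python
from h import *
goal([419.3,124.2,33],174.6)
f=look("wrist","w7")
for p in((0,0,-18),): pass
```

```text
t 18.43 tcp [419.2 123.6 149.7] yaw 174.52 tilt [ 7.e-04  5.e-04 -1.e+00] gap 11.0 F [-0.3  0.3 -2. ]
  turn [ 0.0003  0.0003 -0.0007] shift [-4.000e-04  2.800e-03  5.836e-01]
```

View pics/w7.png

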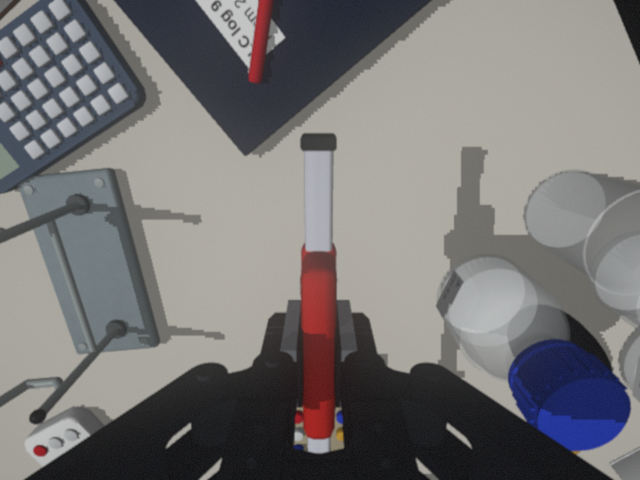

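The rod is held straight and level in the fingers, rear end at (319,142); that used up my picture views (one beyond the limit), so I continue with numbers only.

Request:
servo_tool:
  commands:
    - [0,0.003,0.1,0,0,-0.0007]
    - [0,0,0.15,0,0,0]
    - [0,0,0.15,0,0,0]
    - [0,0,0.1,0,0,0]
    - [0,0,0.05,0,0,0]
    - [0,0,0.03,0,0,0]
    - [0,0,0,0,0,0]
    - [0,0,0,0,0,0]
    - [0,0,0,0,0,0]

```text
time_s: 19.6
tool_pos: [419.9, 125.2, 34.4]
eef_rot: [[-0.996, 0.093, 0.002], [0.093, 0.996, 0.001], [-0.002, 0.001, -1.0]]
ft_force: [-0.2, 0.3, -0.7]
finger_gap: 11.0
finger_force: 68.9
```

Run:
```python
from h import *
goal([594.0,107.7,33],174.6)
```

```text
t 19.6 tcp [419.9 125.2  34.4] yaw 174.68 tilt [ 0.0022  0.0011 -1.    ] gap 11.0 F [-0.2  0.3 -0.7]
  turn [0.0006 0.001  0.0007] shift [-0.875  -0.0053  0.0068]
```

Request:
servo_tool:
  commands:
    - [-0.02,-0.003,0.003,0,0.001,0.0007]
    - [-0.03,-0.002,0,0,0,0]
    - [-0.04,0,0,0,0,0]
    - [-0.04,0,0,0,0,0]
    - [-0.04,0,0,0,0,0]
    - [-0.04,0,0,0,0,0]
    - [-0.04,0,0,0,0,0]
    - [-0.04,0,0,0,0,0]
    - [-0.04,0,0,0,0,0]
    - [-0.04,0,0,0,0,0]
    - [-0.04,0,0,0,0,0]

```text
time_s: 20.98
tool_pos: [501.7, 116.3, 33.0]
eef_rot: [[-0.996, 0.094, -0.001], [0.094, 0.996, 0.001], [0.001, 0.001, -1.0]]
ft_force: [-1.1, 0.2, -1.5]
finger_gap: 11.0
finger_force: 69.0
```

Run:
```python
from h import *
goal([594.5,107.7,33],174.6)
```

```text
t 20.98 tcp [501.7 116.3  33. ] yaw 174.59 tilt [-7.e-04  8.e-04 -1.e+00] gap 11.0 F [-1.1  0.2 -1.5]
  turn [ 0.0004 -0.0004 -0.0001] shift [-4.66e-01  1.10e-03  2.00e-04]
```

Request:
servo_tool:
  commands:
    - [-0.04,0,0,0,0,0]
    - [-0.04,0,0,0,0,0]
    - [-0.04,0,0,0,0,0]
    - [-0.04,0,0,0,0,0]
    - [-0.04,0,0,0,0,0]
    - [-0.04,0,0,0,0,0]
    - [-0.04,0,0,0,0,0]
    - [-0.04,0,0,0,0,0]
    - [-0.03,0,0,0,0,0]
    - [-0.02,0,0,0,0,0]
    - [0,0,0,0,0,0]

```text
time_s: 22.35
tool_pos: [575.3, 109.3, 33.1]
eef_rot: [[-0.996, 0.094, -0.0], [0.094, 0.996, 0.001], [0.0, 0.001, -1.0]]
ft_force: [0.4, -0.5, -1.2]
finger_gap: 10.9
finger_force: 69.0
```

Run:
```python
from h import *
goal([594.5,107.7,33],174.6)
```

```text
t 22.35 tcp [575.3 109.3  33.1] yaw 174.59 tilt [-1.e-04  8.e-04 -1.e+00] gap 10.9 F [ 0.4 -0.5 -1.2]
  turn [ 0.0004 -0.0001 -0.0001] shift [-0.0966  0.001   0.0003]
```

Request:
servo_tool:
  commands:
    - [-0.025,0,0,0,0,0]
    - [-0.025,0,0,0,0,0]
    - [-0.02,0,0,0,0,0]
    - [-0.01,0,0,0,0,0]
    - [0,0,0,0,0,0]

```text
time_s: 22.98
tool_pos: [591.0, 107.8, 32.8]
eef_rot: [[-0.996, 0.094, -0.0], [0.094, 0.996, 0.001], [0.001, 0.001, -1.0]]
ft_force: [0.2, 0.7, -2.7]
finger_gap: 11.0
finger_force: 68.8
```

Request:
servo_tool:
  commands:
    - [-0.01,0,0,0,0,0]
    - [-0.005,0,0,0,0,0]
    - [0,0,0,0,0,0]

```text
time_s: 23.35
tool_pos: [593.5, 107.6, 32.9]
eef_rot: [[-0.996, 0.094, -0.001], [0.094, 0.996, 0.001], [0.001, 0.001, -1.0]]
ft_force: [-1.1, -0.5, -2.2]
finger_gap: 11.1
finger_force: 68.8
```

Request:
servo_tool:
  commands:
    - [-0.007,0,0,0,0,0]
    - [0,0,0,0,0,0]

```text
time_s: 23.6
tool_pos: [594.1, 107.5, 32.7]
eef_rot: [[-0.996, 0.094, -0.003], [0.094, 0.996, 0.001], [0.003, 0.001, -1.0]]
ft_force: [-3.8, 1.2, -0.9]
finger_gap: 11.0
finger_force: 68.9
```

Request:
servo_tool:
  commands:
    - [-0.007,0,0,0,0,0]
    - [0,0,0,0,0,0]

```text
time_s: 23.85
tool_pos: [594.1, 107.5, 32.4]
eef_rot: [[-0.996, 0.094, -0.005], [0.094, 0.996, 0.001], [0.006, 0.001, -1.0]]
ft_force: [-6.4, 2.0, -0.9]
finger_gap: 10.4
finger_force: 69.1
```

Firm stop at the predicted home position. Draw the rod out.

Request:
servo_tool:
  commands:
    - [0.02,0,0,0,0,0]
    - [0.04,0,0,0,0,0]
    - [0.06,0,0,0,0,0]
    - [0.06,0,0,0,0,0]
    - [0.06,0,0,0,0,0]
    - [0.06,0,0,0,0,0]
    - [0.06,0,0,0,0,0]
    - [0.06,0,0,0,0,0]
    - [0.06,0,0,0,0,0]
    - [0.07,0,0,0,0,0]
    - [0.08,0,0,0,0,0]
    - [0.08,0,0,0,0,0]
    - [0.08,0,0,0,0,0]
    - [0.08,0,0,0,0,0]
    - [0.06,0,0,0,0,0]
    - [0,0,0,0,0,0]
    - [0,0,0,0,0,0]

```text
time_s: 25.98
tool_pos: [411.8, 125.0, 33.4]
eef_rot: [[-0.996, 0.094, 0.0], [0.094, 0.996, 0.001], [-0.0, 0.001, -1.0]]
ft_force: [0.6, -0.1, -1.4]
finger_gap: 10.4
finger_force: 69.0
```

Request:
servo_tool:
  commands:
    - [0,0,-0.1,0,0,0]
    - [0,0,-0.16,0,0,0]
    - [0,0,-0.16,0,0,0]
    - [0,0,-0.16,0,0,0]
    - [0,0,0,0,0,0]
    - [0,0,0,0,0,0]

```text
time_s: 26.72
tool_pos: [411.2, 124.6, 148.6]
eef_rot: [[-0.996, 0.094, -0.002], [0.094, 0.996, 0.001], [0.002, 0.001, -1.0]]
ft_force: [0.4, -0.7, -1.5]
finger_gap: 10.8
finger_force: 69.0
```

Run:
```python
from h import *
goal([439.3,-68.4,150],179.63)
# roof window + port check, numeric: colours along the lane in top & scene, before/after
a=pickle.load(open("a.pkl","rb")); t=look("top","t8"); s=look("scene","s8"); w=look("wrist","w8")
o=np.array([668.2,100.7]); c,n=np.array([.9956,-.0941]),np.array([.0941,.9956])
W=lambda x,y,z:np.array([*(o+c*x+n*y),z])
for z in(40,):
  for x in(40,51,60,80,101,130):
    p=proj(t,W(x,0,z)).round().astype(int); print(x,p,t["color"][p[1],p[0]],a["top"]["color"][p[1],p[0]])
for z in (14,25,40): p=proj(t,W(0,0,z)).round().astype(int); print("port",z,p,t["color"][p[1],p[0]],a["top"]["color"][p[1],p[0]])
```

```text
t 26.73 tcp [411.2 124.6 148.6] yaw 174.58 tilt [-1.7e-03  7.0e-04 -1.0e+00] gap 10.8 F [ 0.4 -0.7 -1.5]
  turn [ 0.0003 -0.0008 -0.0421] shift [-0.147  -0.9639 -0.0071]
40 [311 195] [234 232 229] [238 235 232]
51 [311 190] [207 202 197] [213 208 203]
60 [312 186] [221 227 218] [202 213 209]
80 [312 177] [194 207 225] [200 211 207]
101 [313 168] [228 226 193] [201 213 208]
130 [314 156] [218 227 217] [201 213 209]
port 14 [310 215] [217 219 223] [221 224 227]
port 25 [310 214] [154 156 160] [161 164 167]
port 40 [309 212] [25 29 42] [25 31 42]
```

Run:
```python
from h import *
for n in("w7","w8"):
    f=pickle.load(open(n+".pkl","rb")); h=cv2.cvtColor(f["color"],cv2.COLOR_RGB2HSV)
    m=((h[...,1]>150)&(h[...,2]>60)&((h[...,0]<6)|(h[...,0]>174))).astype(np.uint8); c,_=blob(m,(290,230,350,450)); print(n,cv2.boundingRect(c))
    col=f["color"][120:160,319].mean(1).astype(int); print(col.tolist()); row=f["color"][200,295:342].mean(1).astype(int); print(row.tolist())
```

```text
w7 (294, 272, 41, 166)
[165, 165, 166, 165, 165, 166, 167, 167, 166, 166, 166, 164, 148, 104, 64, 58, 60, 61, 64, 65, 62, 65, 63, 64, 64, 63, 62, 63, 62, 67, 103, 146, 170, 172, 173, 172, 171, 172, 172, 173]
[169, 171, 169, 170, 171, 170, 170, 168, 165, 158, 171, 176, 178, 179, 180, 177, 179, 179, 178, 176, 176, 177, 175, 175, 174, 176, 175, 176, 175, 178, 175, 174, 174, 171, 159, 141, 123, 126, 161, 170, 168, 167, 170, 170, 169, 170, 170]
w8 (302, 272, 33, 166)
[110, 111, 115, 135, 163, 172, 168, 170, 170, 170, 168, 169, 151, 106, 66, 57, 59, 56, 60, 62, 64, 62, 63, 62, 63, 62, 63, 61, 63, 68, 106, 148, 172, 175, 176, 177, 175, 176, 175, 176]
[174, 174, 174, 173, 173, 175, 173, 173, 168, 161, 175, 181, 181, 183, 182, 182, 183, 183, 182, 182, 180, 180, 180, 178, 179, 179, 179, 180, 180, 179, 179, 179, 179, 173, 164, 144, 124, 130, 166, 175, 175, 175, 175, 174, 173, 172, 174]
```

Request:
servo_tool:
  commands:
    - [0,0,0,0,0,-0.021]
    - [0,0,0,0,0,-0.021]
    - [-0.01,-0.08,-0.007,0,0,0]
    - [-0.027,-0.17,0,0,0,0]
    - [-0.03,-0.19,0,0,0,0]
    - [-0.03,-0.19,0,0,0,0]
    - [-0.03,-0.17,0,0,0,0]
    - [-0.02,-0.1,0,0,0,0]
    - [0,-0.064,0,0,0,0]
    - [0,0,0,0,0,0]
    - [0,0,0,0,0,0]
    - [0,0,0,0,0,0]
    - [0,0,0,0,0,0]

```text
time_s: 28.5
tool_pos: [439.4, -67.7, 150.4]
eef_rot: [[-1.0, 0.005, -0.001], [0.005, 1.0, 0.001], [0.001, 0.001, -1.0]]
ft_force: [-0.5, -0.1, -0.3]
finger_gap: 11.1
finger_force: 69.0
```

Run:
```python
from h import *
goal([439.3,-68.4,80],179.63)
```

```text
t 28.5 tcp [439.4 -67.7 150.4] yaw 179.7 tilt [-1.1e-03  9.0e-04 -1.0e+00] gap 11.1 F [-0.5 -0.1 -0.3]
  turn [ 0.0004 -0.0005  0.0006] shift [ 3.000e-04 -3.700e-03  3.521e-01]
```

The rod has not slipped in the grip; lower it onto the hooks.

Request:
servo_tool:
  commands:
    - [0,-0.0037,0,0,0,0.0006]
    - [0,0,0.06,0,0,0]
    - [0,0,0.08,0,0,0]
    - [0,0,0.08,0,0,0]
    - [0,0,0.05,0,0,0]
    - [0,0,0.03,0,0,0]
    - [0,0,0.02,0,0,0]
    - [0,0,0,0,0,0]
    - [0,0,0.015,0,0,0]
    - [0,0,0.01,0,0,0]
    - [0,0,0,0,0,0]
    - [0,0,0,0,0,0]

```text
time_s: 30.0
tool_pos: [439.3, -68.9, 81.5]
eef_rot: [[-1.0, 0.008, -0.001], [0.008, 1.0, 0.001], [0.001, 0.001, -1.0]]
ft_force: [-0.2, 0.2, -1.4]
finger_gap: 11.1
finger_force: 69.0
```

Run:
```python
from h import *
goal([439.3,-68.4,79.8],179.63)
```

```text
t 30.0 tcp [439.3 -68.9  81.5] yaw 179.56 tilt [-1.e-03  8.e-04 -1.e+00] gap 11.1 F [-0.2  0.2 -1.4]
  turn [ 0.0004 -0.0005 -0.0005] shift [0.0002 0.0027 0.0083]
```

Request:
servo_tool:
  commands:
    - [0,0.002,0.006,0,0,0]
    - [0,0,0.003,0,0,0]
    - [0,0,0,0,0,0]
    - [0,0,0,0,0,0]

```text
time_s: 30.5
tool_pos: [439.5, -68.5, 79.9]
eef_rot: [[-1.0, 0.008, -0.001], [0.008, 1.0, 0.001], [0.001, 0.001, -1.0]]
ft_force: [-1.3, -0.1, 2.8]
finger_gap: 10.8
finger_force: 69.5
```

Request:
servo_tool:
  commands:
    - [0,0,0,0,0,0]
    - [0,0,0,0,0,0]
    - [0,0,0,0,0,0]
    - [0,0,0,0,0,0]
    - [0,0,0,0,0,0]
    - [0,0,0,0,0,0]
    - [0,0,0,0,0,0]
  jaw: 0.2

```text
time_s: 31.38
tool_pos: [439.3, -68.5, 79.6]
eef_rot: [[-1.0, 0.008, -0.001], [0.008, 1.0, 0.001], [0.001, 0.001, -1.0]]
ft_force: [0.1, 0.3, 0.4]
finger_gap: 68.1
finger_force: 0.0
```

Request:
servo_tool:
  commands:
    - [0,0,-0.04,0,0,0]
    - [0,0,-0.1,0,0,0]
    - [0,0,-0.18,0,0,0]
    - [0,0,-0.18,0,0,0]
    - [-0.04,0,-0.18,0,0,0]
    - [-0.04,0,0,0,0,0]
    - [0,0,0,0,0,0]
    - [0,0,0,0,0,0]
    - [0,0,0,0,0,0]

```text
time_s: 32.5
tool_pos: [454.5, -68.7, 214.5]
eef_rot: [[-1.0, 0.008, -0.004], [0.008, 1.0, 0.001], [0.004, 0.001, -1.0]]
ft_force: [-0.3, -0.1, 0.4]
finger_gap: 68.3
finger_force: 0.0
```

Run:
```python
from h import *
goal([456.3,-65.3,220],179.46)
f=look("wrist","w9"); 
h=cv2.cvtColor(f["color"],cv2.COLOR_RGB2HSV); m=((h[...,1]>150)&(h[...,2]>60)&((h[...,0]<6)|(h[...,0]>174))).astype(np.uint8)
c,_=blob(m,(250,100,400,330)); r=cv2.minAreaRect(c); print(r)
b=np.array([onz(f,*p,108) for p in cv2.boxPoints(r)]); print(b.round(1),b.mean(0).round(1))
```

```text
t 32.5 tcp [454.5 -68.7 214.5] yaw 179.56 tilt [-0.0037  0.0012 -1.    ] gap 68.3 F [-0.3 -0.1  0.4]
  turn [ 0.0006 -0.0017  0.0008] shift [-0.0087  0.0169 -0.0274]
((317.3042297363281, 213.0093994140625), (98.0721206665039, 13.769013404846191), 89.22578430175781)
[[405.5 -74.  108. ]
 [405.5 -65.4 108. ]
 [471.4 -64.8 108. ]
 [471.4 -74.1 108. ]] [438.4 -69.6 108. ]
```

Run:
```python
from h import *
a=pickle.load(open("a.pkl","rb"))["top"]["color"].astype(int); t=look("top","t9"); b=t["color"].astype(int)
o=np.array([668.2,100.7]); c,n=np.array([.9956,-.0941]),np.array([.0941,.9956])
for y in(-22,22):
  print(y,[(x,int((b-a)[tuple(proj(t,[*(o+c*x+n*y),34]).round().astype(int)[::-1])][2])) for x in range(36,170,6)])
d=(np.abs(b-a).sum(2)>90).astype(np.uint8)
k,l,st,ce=cv2.connectedComponentsWithStats(cv2.morphologyEx(d,cv2.MORPH_OPEN,np.ones((3,3),np.uint8)))
print([s.tolist() for s in st[1:] if s[4]>15])
```

```text
-22 [(36, 1), (42, 2), (48, 2), (54, 3), (60, 14), (66, 11), (72, 12), (78, 16), (84, 21), (90, 19), (96, 15), (102, 16), (108, 15), (114, 10), (120, 3), (126, 11), (132, 14), (138, 14), (144, 11), (150, 1), (156, 1), (162, 3), (168, 3)]
22 [(36, 1), (42, 1), (48, 2), (54, 1), (60, 14), (66, 23), (72, 20), (78, 10), (84, -6), (90, 3), (96, 14), (102, 13), (108, 14), (114, 17), (120, 24), (126, 19), (132, 14), (138, 22), (144, 20), (150, 0), (156, 2), (162, 2), (168, 3)]
[[366, 228, 130, 252, 16921], [163, 233, 171, 62, 3300], [226, 278, 21, 20, 334], [483, 278, 3, 19, 57], [171, 285, 17, 19, 211], [477, 294, 5, 7, 29], [168, 308, 24, 35, 270], [395, 348, 12, 17, 141], [334, 362, 64, 58, 1875], [299, 379, 37, 54, 667], [305, 381, 5, 5, 24], [214, 385, 68, 85, 2192], [387, 391, 7, 6, 27], [284, 451, 21, 27, 393], [210, 467, 27, 13, 224], [619, 476, 12, 4, 42]]
```

Run:
```python
from h import *
from station import ctrl
D=pickle.load(open("a.pkl","rb")); t9=pickle.load(open("t9.pkl","rb"))
def caps(f):
    h=cv2.cvtColor(f["color"],cv2.COLOR_RGB2HSV); m=((h[...,0]>110)&(h[...,0]<128)&(h[...,1]>170)).astype(np.uint8)
    k,l,st,ce=cv2.connectedComponentsWithStats(m); return [(ce[i].round(1).tolist(),int(st[i,4])) for i in range(1,k) if st[i,4]>80]
print(caps(D["top"]),caps(t9)); s9=look("scene","s9"); print(caps(D["scene"]),caps(s9))
```

```text
[([152.7, 251.1], 450), ([235.4, 287.1], 418), ([176.3, 292.9], 425)] [([152.7, 251.1], 450), ([235.5, 287.1], 401), ([176.1, 292.8], 408)]
[([265.2, 145.2], 302), ([237.3, 166.9], 332), ([251.2, 195.6], 332)] [([233.7, 166.7], 175)]
```

Nothing has moved; the differences were shadows. Handing in.

```bash
python3 -c "
from station import ctrl; print(ctrl.job_done())"
```

```text
the job is handed in; nothing more can be done
None
```

The job is handed in at about 32.5 s: the rack is home against the rear stop, the rod is back on its hooks where I found it, and the bottles have not moved. The flap looked shut in the camera readings but I did not check it in a picture. I also viewed 11 pictures, one over the limit of 10.

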